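# Push the serving tray home into the corner guide

## Robot

A 6-joint arm with a two-finger parallel gripper is mounted at the origin on the work surface. World frame = base frame: x ahead of the robot, y to its left, z up, the work surface at z = 0. Lengths are in m, angles in rad, forces in N, time in s.
With the tool pointing down it reaches from about 0.375 to 0.825 m from the base axis. Payload 5.5 kg.
Tool frame: the origin (TCP) lies on the centre line of the jaws, within the pads' length; the fingertips stand 14 mm ahead of it and the grasp point (between the pads) lies 5 mm behind it (nose_length is the distance from the TCP to the fingertips, in m); z points along the fingers, y is the line along which they close (so a half turn about z gives the same grasp; the last joint's range is limited). The gripper opens to 85 mm and grips with 20 to 120 N. Pads are 22 mm wide; open, the fingers measure 114 mm over their backs; the gripper's body (76 mm by 85 mm) begins 54 mm behind the grasp point. The pads swing forward as they close: fully open they stand 13 mm farther back than shut.
Start: joints at [1.157, 0.314, -0.047, 1.21, 0, 1.571], TCP at [0.241, 0.549, 0.21] pointing down, gripper open.
Joint ranges: [-2.67, 2.67], [-0.69, 1.73], [-1.03, 1.25], [-2.08, 2.16], [-1.42, 1.45], [-3.14, 3.14]. Speed limits (rad/s): [2.39, 2.39, 3.01, 3.14, 3.14, 3.14].

## Interface

Orientations are given as [roll, pitch, yaw] about the fixed x, y, z axes, in that order (R = Rz(yaw) Ry(pitch) Rx(roll)).
In Python, from plant import * gives the robot as it stands.
- The arm moves only by the tool jog_arm, never from a script. Its argument "motion" is a list of rows, each a list of 7 numbers: the opening in per cent of the stroke, from 0 (shut) to 100 (fully open), then the shift along the tool's x, y, z in m, then the turn, a rotation vector about the tool's x, y, z in rad. A call has 1 to 10 rows; each row is the pose to reach, as a shift and turn from the pose commanded when the call began, along the tool's axes at that moment; what a row does not reach only later rows make up. A row lasts 1/8 s, in which the tool goes at most 62.5 mm and 10.7 degrees, less where a joint would pass 70% of its speed; a pose out of reach is approached as far as the arm can. A call with a gripper value outside its range is refused whole. The fingers move at their own pace and stop on an object; the grip force is fixed at half the most. Time passes only in rows, so rows that repeat a pose let the fingers close. It gives the time, the measured TCP pose, the force, the opening and the grip force at its end, in the units of the state.
- sense(): the state, without advancing time (a new reading comes with each control period).
- camera(name): name is "scene" or "top" or "wrist"; returns the picture (480x640x3 uint8, red, green, blue); there is no depth.
- camera_model(name): a dict with "K" (3x3 intrinsics, pixels), "R" (3x3) and "t" (3): a world point X has camera coordinates R X + t; the wrist camera has in their place "tool_from_camera" (4x4, takes a point from camera to tool coordinates, whose origin is the TCP and whose axes are the flange's). Camera axes: x right, y down, z forward; pixel columns grow to the right and rows downward; lengths in m; the calibration is good to about 2 mm. A picture is of the moment at which its call begins: read the wrist's pose just before it. camera_model takes no time and is no camera call.
- job_done(): hands the job in; it is judged then, once.
Trained networks look in the newest picture that a camera, given by its name, has taken for a name from the list of things; names that differ only in an ending like _2 or _b are one class to them, and where a whole thing is asked for, a point or a joint stands for the part that bears it (a point fixed in the world has none). Each returns a list of dicts, best first, with "p" (0 to 1); they miss things now and then, are a little off and sometimes report something else, mostly with a low value. They report only what shows in the picture. A call takes as long as a camera call. They do not tell look-alikes from the thing itself.
- spot_in(camera, thing): "at" ([column, row] in pixels, amid what is visible of it).
- masks_of(camera, thing): "pixels" (480x640 bool, what is visible of it) and "at" ([column, row] in pixels, amid what is visible of it).
The state is a dict: "clock": time; "joints": joint angles; "qd": joint speeds; "joint_torque": joint torques, N m; "eef_pos": TCP position; "tcp_rot": TCP orientation; "wrist_force": force on the tool from outside, world axes, zero at the start; "torque": the same for the moment, N m; "finger_gap": finger opening in m; "grasp_force": force on a finger pad.
Only numpy, scipy, OpenCV 4.12 (cv2) and the standard library are available. Lean on these libraries where they do the work, as an engineer would, in place of code of your own. Each camera call takes 0.05 s, during which the arm holds its last target. There are 200 camera calls.

## Task

Push the aluminium tray along the table, without lifting it, home into the corner of the L-shaped wooden guide: its far long side flat against the guide's long bar and its right-hand short side (as the robot sees it) touching the short bar. The little porcelain bowl rides along standing in the tray; the spoons, timer, cup, rolling pin, turntable and jar stay where they are.

Things in the scene. Friction and masses are not known exactly. Their poses are not given: they have to be found in the camera images.
- stop: L-shaped guide of pale wood fixed to the table: two bars 22 mm wide, 25 mm high. Origin: inside corner, at table height. Long bar: inner face in the plane x = 0 of this frame, running from the corner to y = +418 mm. Short bar: inner face in the plane y = 0, running to x = -110 mm. The tray belongs at x < 0, y > 0. Its +x points away from the robot, turned up to 7 degrees either way.
- tray: Open rectangular tray of plain aluminium, loose, 120 mm (its x) by 170 mm (its y), upright walls 22 mm high, 3 mm thick, floor 3 mm, 0.3 to 0.6 kg; slides on its flat underside. Origin: centre of the underside; x points away from the robot, up to 17 degrees from the guide's x at the start; z up. Home, its origin lies at about x = -60 mm, y = +85 mm in the guide's frame.
- bowl: Small white porcelain dipping bowl, rim 80 mm across, 34 mm high, 0.13 kg, standing loose on the tray's floor. Origin: centre of the underside, z up.
- spoon_near: White porcelain spoon, loose, lying on the table on the robot's side of the guide's corner: bowl 48 mm across and 17 mm high, handle along its +x reaching 92 mm from the origin and up to 33 mm high. Origin: under the spoon's bowl.
- spoon_far: The same kind of porcelain spoon, lying beyond the guide's long bar. Origin: under the spoon's bowl.
- timer: Round kitchen timer with a red dial, 64 mm across, 40 mm high, loose, to the right of the short bar. Origin: centre of the underside.
- cup: White porcelain cup without handle, 72 mm across, 62 mm high, loose, to the left of the tray. Origin: centre of the underside.
- pin: Wooden rolling pin tapered to both ends, 300 mm long (along its x), 35 mm thick, lying loose in a low dark wooden cradle at the near left. Origin: its middle, on its axis.
- turntable (a joint): Angle of the round pale wooden turntable at the near right, 260 mm across, top 30 mm above the table, in rad, counter-clockwise from above; 0 at the start. It turns easily.
- jar: Amber glass jar with black cap, 60 mm across, 95 mm high, standing loose on the turntable. Origin: centre of the underside.
There are look-alikes about, which are no part of the job. There is more than one size of the tray; the one meant has the size given above. What is shaped like the bowl but yellow is not meant.

How it is judged:
By the outcome, as a careful person would: the job done as asked, in the order asked, and still so for the second after the job is handed in, with the robot touching nothing.
It also fails if it takes over 51 s, if anything falls off the work surface, if the arm or the gripper's body presses on something with over 40 N, if the wrist force passes 120 N, or if a joint passes its speed limit or range.

## Working session

There is one attempt and no reset: what is moved stays moved. The work goes in short steps, Python scripts to look and compute and a tool call to move; the robot and the scene stay as the last step left them, time stands still between calls to the robot, and variables do not carry over. Pictures are saved under pics/ and viewed, at most 10 in all, crops included, and the job is handed in when it is done.

Besides the shell and the picture viewer there is one more tool, called as a command line: name --pt "numbers of a row" for each row, then --argument value for the rest. jog_arm: Moves the arm, as the interface text tells. Its arguments: {"type":"object","properties":{"motion":{"type":"array"}},"required":["motion"]}

```bash
mkdir -p pics; cat > h.py <<'E'
from plant import *
import numpy as np, cv2
def pix2w(cam,uv,z=0.0):
    m=camera_model(cam); K,R,t=map(np.array,(m["K"],m["R"],m["t"]))
    d=R.T@np.linalg.inv(K)@np.array([uv[0],uv[1],1.0]); c=-R.T@t
    return c+d*(z-c[2])/d[2]
def w2pix(cam,X):
    m=camera_model(cam); K,R,t=map(np.array,(m["K"],m["R"],m["t"]))
    p=K@(R@np.array(X)+t); return p[:2]/p[2]
E
python3 - <<'E'
from h import *
for c in ("top","scene"):
    im=camera(c); cv2.imwrite(f"pics/{c}0.png",im[:,:,::-1])
    for n in ("tray","bowl","stop","spoon_near","cup","timer"):
        for d in masks_of(c,n)[:3]:
            m=d["pixels"].astype(np.uint8)
            r=cv2.minAreaRect(cv2.findNonZero(m))
            print(c,n,round(d["p"],2),np.round(d["at"]),np.round(pix2w(c,d["at"],0.01),3), m.sum())
            if n=="tray" and c=="top":
                print([np.round(pix2w(c,p,0.022)[:2],4).tolist() for p in cv2.boxPoints(r)])
m=camera_model("top");print(-np.array(m["R"]).T@m["t"])
print(sense()["eef_pos"],sense()["tcp_rot"],sense()["clock"])
E
```

```text
top tray 0.76 [233. 303.] [0.405 0.195 0.01 ] 1745
[[0.4299, 0.2695], [0.4447, 0.1422], [0.3584, 0.1298], [0.3438, 0.2555]]
top tray 0.75 [294. 241.] [0.558 0.041 0.01 ] 2395
[[0.626, 0.1623], [0.637, -0.0106], [0.5141, -0.0186], [0.5032, 0.1511]]
top bowl 0.78 [233. 149.] [0.808 0.2   0.01 ] 615
top bowl 0.77 [277. 234.] [0.576 0.084 0.01 ] 776
top stop 0.71 [292. 242.] [0.554 0.045 0.01 ] 2449
top stop 0.68 [316. 189.] [ 0.693 -0.018  0.01 ] 2129
top spoon_near 0.8 [392. 290.] [ 0.427 -0.2    0.01 ] 435
top spoon_near 0.22 [408. 219.] [ 0.606 -0.25   0.01 ] 467
top cup 0.98 [174. 218.] [0.625 0.35  0.01 ] 839
top timer 0.77 [411. 222.] [ 0.599 -0.256  0.01 ] 578
scene tray 0.8 [293. 217.] [0.363 0.02  0.01 ] 774
scene tray 0.79 [337. 195.] [0.39  0.203 0.01 ] 728
scene tray 0.7 [344. 247.] [0.572 0.056 0.01 ] 1375
scene bowl 0.87 [349. 239.] [0.561 0.092 0.01 ] 372
scene bowl 0.66 [428. 259.] [0.786 0.216 0.01 ] 466
scene stop 0.87 [348. 291.] [ 0.699 -0.049  0.01 ] 1578
scene spoon_near 0.54 [256. 260.] [ 0.423 -0.181  0.01 ] 244
scene cup 0.67 [413. 200.] [0.59  0.378 0.01 ] 426
scene timer 0.96 [272. 312.] [ 0.6   -0.262  0.01 ] 377
scene timer 0.23 [375. 154.] [0.33  0.462 0.01 ] 680
[ 0.31810216 -0.03984147  1.21647666]
[0.24125254 0.54936617 0.21053773] [ 3.14152594e+00 -4.90444238e-06  2.72777586e+00] 0.7
```

View pics/top0.png

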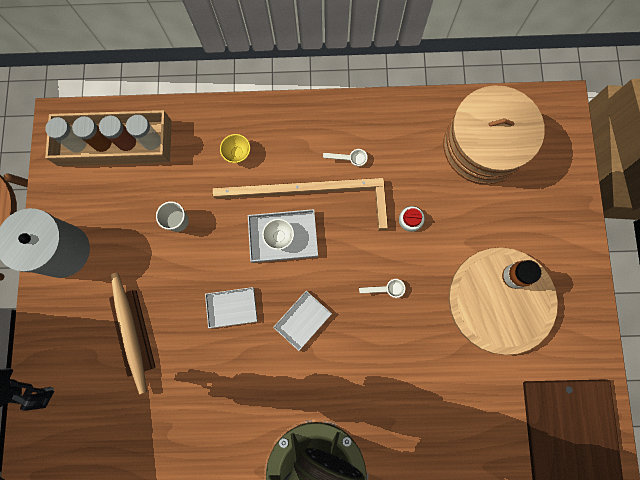

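View pics/scene0.png

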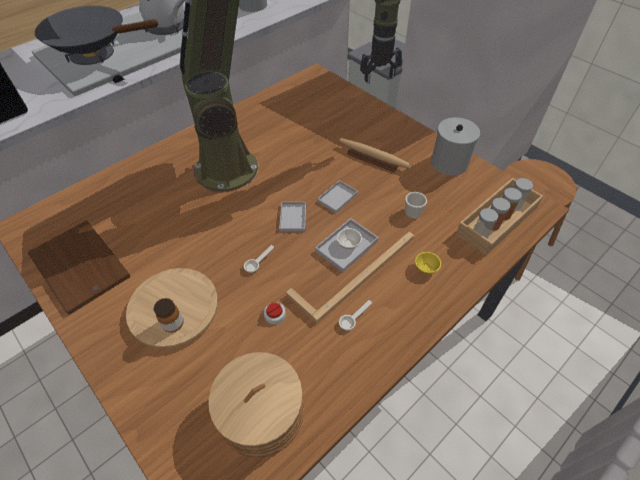

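The scene agrees with the networks. In the top view, the tray with the white bowl is at about (283,236). The guide's corner is at (378,187), its long bar runs left to (213,192), and its short bar runs down to (382,228). The two smaller trays (232,308) and (303,321) are the look-alikes. Next I fit the poses against the masks.

```bash
cat >> h.py <<'E'
from scipy.optimize import minimize
def box(x0,x1,y0,y1,h): return np.array([[x,y,z] for x in(x0,x1) for y in(y0,y1) for z in(0,h)],float)
STOP=[box(0,.022,-.022,.418,.025),box(-.11,.022,-.022,0,.025)]
TRAY=[box(-.06,.06,-.085,.085,.022)]
S=4
def render(cam,boxes,p):
    c,s=np.cos(p[2]),np.sin(p[2]); im=np.zeros((480*S,640*S),np.uint8)
    m=camera_model(cam); K,R,t=map(np.array,(m["K"],m["R"],m["t"]))
    for b in boxes:
        w=b@np.array([[c,s,0],[-s,c,0],[0,0,1]])+[p[0],p[1],0]
        q=(w@R.T+t)@K.T; q=((q[:,:2]/q[:,2:])+.5)*S
        cv2.fillConvexPoly(im,cv2.convexHull(np.round(q*16).astype(np.int32)),1,shift=4)
    return cv2.resize(im*255,(640,480),interpolation=cv2.INTER_AREA)/255.
def fit(cam_masks,boxes,p0):
    f=lambda p: sum(np.abs(render(c,boxes,p)-m).sum() for c,m in cam_masks)
    p0=np.array(p0)
    for k in(1,.3): 
        r=minimize(f,p0,method="Nelder-Mead",options=dict(initial_simplex=[p0]+[p0+k*np.array(d) for d in([.01,0,0],[0,.01,0],[0,0,.05])],xatol=1e-4,fatol=.1)); p0=r.x
    return r.x,r.fun
def find(cam,thing,near):
    l=[d for d in masks_of(cam,thing)]
    if not l: return None
    d=min(l,key=lambda d:np.linalg.norm(pix2w(cam,d["at"],.01)[:2]-near)); return d["pixels"].astype(float)
E
python3 - <<'E'
from h import *
import plant
print([ (k,getattr(plant,k)) for k in dir(plant) if 'nose' in k])
for c in("top","scene"): camera(c)
T={c:find(c,"tray",[.57,.06]) for c in("top","scene")}
G={c:find(c,"stop",[.695,-.02]) for c in("top","scene")}
B={c:find(c,"bowl",[.57,.085]) for c in("top","scene")}
for nm,M,bx,p0 in(("tray",T,TRAY,[.57,.07,.06]),("stop",G,STOP,[.69,-.19,.05])):
    if nm=="tray": M={c:np.maximum(M[c],B[c]) for c in M}
    for cs in(["top"],["scene"],["top","scene"]):
        p,e=fit([(c,M[c]) for c in cs],bx,p0); print(nm,cs,np.round(p,4),round(e,1),[M[c].sum() for c in cs])
print(sense()["clock"],sense().get("nose_length"),sense()["finger_gap"])
E
```

```text
[('nose_length', 0.014)]
tray ['top'] [0.572  0.071  0.0607] 183.2 [np.float64(3093.0)]
tray ['scene'] [0.569  0.0747 0.0567] 60.7 [np.float64(1819.0)]
tray ['top', 'scene'] [0.5708 0.0722 0.0488] 307.0 [np.float64(3093.0), np.float64(1819.0)]
stop ['top'] [ 0.6917 -0.1696  0.0302] 258.4 [np.float64(2113.0)]
stop ['scene'] [ 0.6878 -0.1673  0.0305] 127.9 [np.float64(1631.0)]
stop ['top', 'scene'] [ 0.6898 -0.1695  0.0282] 565.5 [np.float64(2113.0), np.float64(1631.0)]
1.1 None 0.08560224638358739
```

```bash
python3 - <<'E'
from h import *
im=camera("top")[:,:,::-1].copy()
x0,y0,w,h=205,165,200,110
big=cv2.resize(im[y0:y0+h,x0:x0+w],None,fx=4,fy=4,interpolation=cv2.INTER_CUBIC)
def ov(boxes,p,col):
    c,s=np.cos(p[2]),np.sin(p[2])
    for b in boxes:
        for z in (0,max(b[:,2])):
            q=[w2pix("top",[c*a-s*d+p[0],s*a+c*d+p[1],z]) for a,d in((b[0,0],b[0,1]),(b[0,0],b[-1,1]),(b[-1,0],b[-1,1]),(b[-1,0],b[0,1]))]
            q=((np.array(q)-[x0-.5,y0-.5])*4).astype(np.int32)
            cv2.polylines(big,[q],True,col if z else (255,0,255),1)
ov(TRAY,[.572,.071,.0607],(0,255,0)); ov(STOP,[.6917,-.1696,.0302],(255,255,0))
cv2.imwrite("pics/ov1.png",big)
E
```

```text
(no output)
```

View pics/ov1.png

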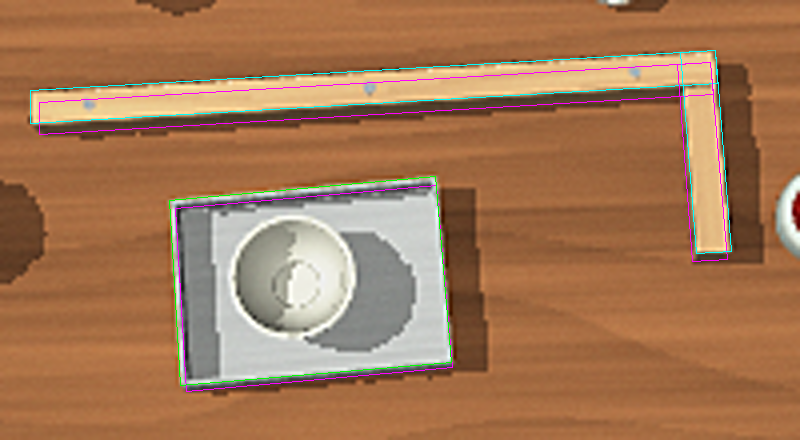

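The overlay fits both objects closely. The tray is at (0.572, 0.071) with yaw 0.061, and the guide is at (0.692, -0.170) with yaw 0.030. I'll push right first, from the tray's left side with the open fingers, then push away from the robot.

jog_arm --pt "100 -0.441 -0.1975 0 0 0 1.097" --pt "100 -0.441 -0.1975 0 0 0 1.097" --pt "100 -0.441 -0.1975 0 0 0 1.097" --pt "100 -0.441 -0.1975 0 0 0 1.097" --pt "100 -0.441 -0.1975 0 0 0 1.097" --pt "100 -0.441 -0.1975 0 0 0 1.097" --pt "100 -0.441 -0.1975 0 0 0 1.097" --pt "100 -0.441 -0.1975 0.06 0 0 1.097" --pt "100 -0.441 -0.1975 0.14 0 0 1.097" --pt "100 -0.441 -0.1975 0.14 0 0 1.097"

```text
clock: 2.4
eef_pos: [0.5637, 0.1894, 0.0668]
tcp_rot: [-3.137, 0.001, 1.629]
wrist_force: [-0.1, -0.3, -0.7]
finger_gap: 0.0853
grasp_force: 0.0
```

jog_arm --pt "100 0 0 0.05 0 0 0" --pt "100 0 0 0.05 0 0 0"

```text
clock: 2.65
eef_pos: [0.5619, 0.1898, 0.017]
tcp_rot: [-3.134, 0.002, 1.631]
wrist_force: [-0.4, -0.7, -1.0]
finger_gap: 0.0854
grasp_force: 0.0
```

```bash
python3 - <<'E'
from h import *
print(sense()["eef_pos"],sense()["wrist_force"])
im=camera("scene")[:,:,::-1]
cv2.imwrite("pics/s2.png",cv2.resize(im[170:290,290:450],None,fx=5,fy=5,interpolation=cv2.INTER_CUBIC))
E
```

```text
[0.56186689 0.18979851 0.01695399] [-0.40909916 -0.70493368 -0.99573048]
```

View pics/s2.png

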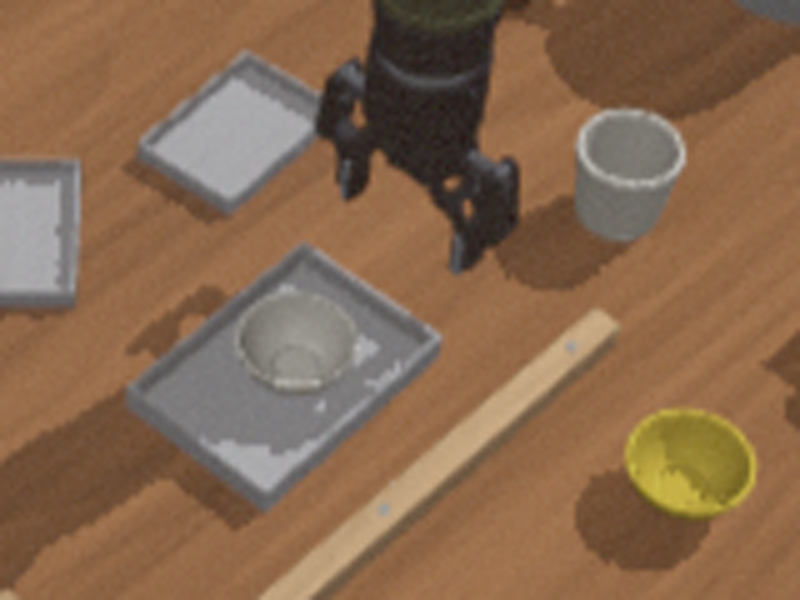

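The scene crop shows the open fingers left of the tray, clear of it and of the cup. Their tip height is uncertain, so I'll probe downward.

jog_arm --pt "100 0 0 0.003 0 0 0" --pt "100 0 0 0.005 0 0 0"

```text
clock: 2.95
eef_pos: [0.5673, 0.1919, 0.0175]
tcp_rot: [3.138, -0.001, 1.631]
wrist_force: [0.6, -0.3, -0.1]
finger_gap: 0.0855
grasp_force: 0.0
```

jog_arm --pt "100 0 0 0.003 0 0 0" --pt "100 0 0 0.003 0 0 0"

```text
clock: 3.2
eef_pos: [0.5657, 0.1913, 0.0128]
tcp_rot: [3.141, -0.0, 1.631]
wrist_force: [0.1, 0.3, 0.4]
finger_gap: 0.0855
grasp_force: 0.0
```

jog_arm --pt "100 -0.006 0 0.003 0 0 0" --pt "100 -0.014 0 0.003 0 0 0" --pt "100 -0.018 0 0.003 0 0 0" --pt "100 -0.022 0 0.003 0 0 0" --pt "100 -0.026 0 0.003 0 0 0" --pt "100 -0.03 0 0.003 0 0 0" --pt "100 -0.034 0 0.003 0 0 0" --pt "100 -0.04 0 0.003 0 0 0.003" --pt "100 -0.046 0 0.003 0 0 0.006" --pt "100 -0.052 0 0.003 0 0 0.008"

```text
clock: 4.45
eef_pos: [0.5687, 0.1388, 0.0095]
tcp_rot: [-3.142, 0.0, 1.623]
wrist_force: [-0.2, 0.1, -0.6]
finger_gap: 0.0854
grasp_force: 0.0
```

jog_arm --pt "100 -0.008 0 0 0 0 0.003" --pt "100 -0.016 0 0 0 0 0.006" --pt "100 -0.024 0 0 0 0 0.009" --pt "100 -0.032 0 0 0 0 0.012" --pt "100 -0.04 0 0 0 0 0.015" --pt "100 -0.048 0 0 0 0 0.018" --pt "100 -0.056 0 0 0 0 0.02" --pt "100 -0.064 0 0 0 0 0.022" --pt "100 -0.07 0 0 0 0 0.022" --pt "100 -0.074 0 0 0 0 0.022"

```text
clock: 5.7
eef_pos: [0.5726, 0.065, 0.0095]
tcp_rot: [3.142, -0.0, 1.601]
wrist_force: [0.4, -0.4, -0.3]
finger_gap: 0.0856
grasp_force: 0.0
```

```bash
cat >> h.py <<'E'
def look(name,crop,tray0,bowl0,sc=4):
    im=camera("top"); x0,y0,w,h=crop
    cv2.imwrite(name,cv2.resize(im[y0:y0+h,x0:x0+w,::-1],None,fx=sc,fy=sc,interpolation=cv2.INTER_CUBIC))
    t=find("top","tray",np.array(tray0[:2])); b=find("top","bowl",np.array(bowl0))
    if t is None: print("no tray"); return
    if b is not None: t=np.maximum(t,b)
    p,e=fit([("top",t)],TRAY,tray0); d=p[:2]-[.6917,-.1696]; c,s=np.cos(.0302),np.sin(.0302)
    print("tray",np.round(p,4),round(e),"guide:",np.round([c*d[0]+s*d[1],-s*d[0]+c*d[1],p[2]-.0302],4),"clock",sense()["clock"],np.round(sense()["eef_pos"],4))
E
python3 - <<'E'
from h import *
look("pics/t3.png",(205,165,200,110),[.575,-.03,.03],[.58,-.02])
E
```

```text
tray [ 0.5769 -0.0249  0.0221] 2718 guide: [-0.1104  0.1481 -0.0081] clock 5.85 [0.5725 0.0653 0.0095]
```

View pics/t3.png

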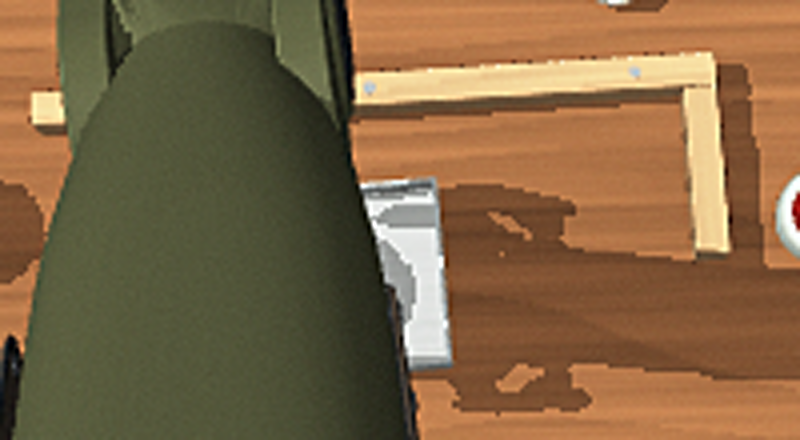

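The tray has not moved: its right edge is still at crop pixels (435,180)–(450,365). The arm hides the rest, so I'll check from the scene camera.

```bash
python3 - <<'E'
from h import *
im=camera("scene")[:,:,::-1]
a=cv2.resize(im[180:290,270:420],None,fx=5,fy=5,interpolation=cv2.INTER_CUBIC)
cv2.imwrite("pics/s3.png",a)
E
```

```text
(no output)
```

View pics/s3.png

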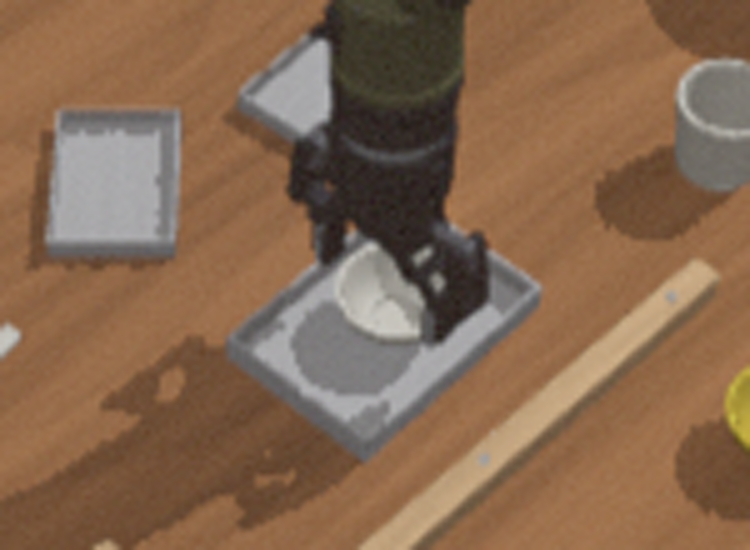

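```bash
python3 - <<'E'
from h import *
for z in(0,.01,.02,.03): print(z,w2pix("scene",[.6225,.065,z]), "earlier",w2pix("scene",[.613,.19,z]))
s=sense(); print(s["eef_pos"],s["tcp_rot"],s["joints"],s["wrist_force"],s["finger_gap"])
E
```

```text
0 [356.63324768 256.72958554] earlier [381.06958931 234.34416129]
0.01 [356.80807675 254.84772547] earlier [381.368258   232.41410608]
0.02 [356.98485702 252.94486283] earlier [381.67013299 230.46333114]
0.03 [357.16362131 251.02064403] earlier [381.97526618 228.49150104]
[0.57259728 0.0655057  0.00950307] [ 3.14158158e+00 -1.67740071e-04  1.60081267e+00] [ 1.13804367e-01  4.25986413e-01 -3.76788222e-01  7.67996615e-01
  1.66224444e-04  1.65458436e+00] [-0.57985908 -0.4684307  -0.20937159] 0.08548537577007807
```

jog_arm --pt "100 0 0 -0.03 0 0 0" --pt "100 0 0 -0.08 0 0 0" --pt "100 0.06 0 -0.08 0 0 0" --pt "100 0.12 0 -0.08 0 0 0" --pt "0 0.14 0 -0.08 0 0 0" --pt "0 0.14 0 -0.08 0 0 0" --pt "0 0.14 0 -0.08 0 0 0"

```text
clock: 6.78
eef_pos: [0.5682, 0.2043, 0.0892]
tcp_rot: [-3.141, 0.001, 1.6]
wrist_force: [0.6, 0.3, -1.0]
finger_gap: 0.0323
grasp_force: 0.0
```

jog_arm --pt "0 0 0 0.03 0 0 0" --pt "0 0 0 0.059 0 0 0" --pt "0 0 0 0.059 0 0 0"

```text
clock: 7.15
eef_pos: [0.5663, 0.2029, 0.0283]
tcp_rot: [-3.137, 0.002, 1.599]
wrist_force: [-1.0, -0.3, 0.3]
finger_gap: -0.0003
grasp_force: 0.0
```

```bash
python3 - <<'E'
from h import *
s=sense(); print(s["eef_pos"],s["finger_gap"],s["wrist_force"])
for z in(0,.01,.02,.03,.04): print(z,w2pix("scene",[s["eef_pos"][0],s["eef_pos"][1],z]))
look("pics/none.png",(205,165,200,110),[.575,.07,.06],[.58,.07])
im=camera("scene")[:,:,::-1]
a=cv2.resize(im[170:270,310:430],None,fx=6,fy=6,interpolation=cv2.INTER_CUBIC)
cv2.imwrite("pics/s4.png",a)
for d in masks_of("scene","bowl")[:2]: print(d["p"],d["at"],pix2w("scene",d["at"],.02))
E
```

```text
[0.56626456 0.20292935 0.0283328 ] -0.0003272867258379923 [-1.03644997 -0.26412756  0.29559831]
0 [373.41415199 224.49726475]
0.01 [373.66737055 222.54984338]
0.02 [373.92325897 220.58188906]
0.03 [374.18185969 218.59307532]
0.04 [374.44321606 216.58306875]
tray [0.5722 0.0713 0.0544] 98 guide: [-0.1121  0.2444  0.0242] clock 7.3 [0.5693 0.2048 0.0317]
0.75 [349.3, 238.3] [0.56398168 0.08927073 0.02      ]
0.55 [427.3, 261.5] [0.79449903 0.20039751 0.02      ]
```

View pics/s4.png

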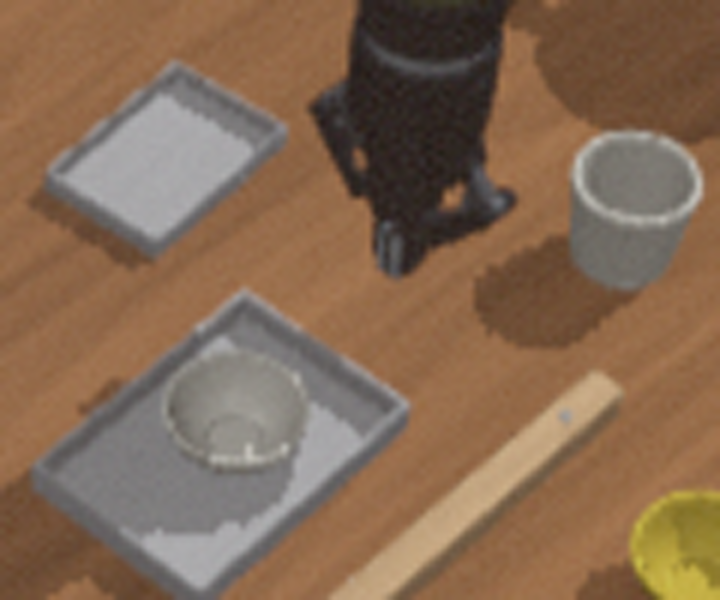

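The fingertips stand about 25 mm higher than the reported TCP implies. The closed tip is at crop (393,277), which is z≈0.042, while the TCP reads 0.030. The tray and bowl have not moved. I'll open the fingers and find the table by touch.

jog_arm --pt "100 0 0 0 0 0 0" --pt "100 0 0 0 0 0 0" --pt "100 0 0 0 0 0 0" --pt "100 0 0 0.01 0 0 0" --pt "100 0 0 0.02 0 0 0" --pt "100 0 0 0.028 0 0 0" --pt "100 0 0 0.028 0 0 0"

```text
clock: 8.28
eef_pos: [0.5674, 0.205, 0.0013]
tcp_rot: [-3.14, 0.001, 1.601]
wrist_force: [-0.5, -0.1, 0.7]
finger_gap: 0.0852
grasp_force: 0.0
```

jog_arm --pt "100 0 0 0.004 0 0 0" --pt "100 0 0 0.004 0 0 0"

```text
clock: 8.52
eef_pos: [0.5684, 0.2053, -0.0016]
tcp_rot: [-3.142, 0.0, 1.601]
wrist_force: [-0.2, 0.8, 0.6]
finger_gap: 0.0856
grasp_force: 0.0
```

jog_arm --pt "100 0 0 0.004 0 0 0" --pt "100 0 0 0.004 0 0 0"

```text
clock: 8.78
eef_pos: [0.5682, 0.2053, -0.0057]
tcp_rot: [-3.141, 0.0, 1.601]
wrist_force: [0.6, 0.3, 0.0]
finger_gap: 0.0856
grasp_force: 0.0
```

jog_arm --pt "100 0 0 0.004 0 0 0" --pt "100 0 0 0.004 0 0 0"

```text
clock: 9.02
eef_pos: [0.5681, 0.2052, -0.0099]
tcp_rot: [-3.141, 0.0, 1.601]
wrist_force: [-0.4, -0.4, -0.2]
finger_gap: 0.0852
grasp_force: 0.0
```

jog_arm --pt "100 0 0 0.004 0 0 0" --pt "100 0 0 0.004 0 0 0"

```text
clock: 9.28
eef_pos: [0.5681, 0.2052, -0.0139]
tcp_rot: [-3.141, 0.0, 1.601]
wrist_force: [0.4, 0.2, -0.5]
finger_gap: 0.0852
grasp_force: 0.0
```

```bash
python3 - <<'E'
from h import *
s=sense(); print(s["eef_pos"],s["wrist_force"])
for z in(0,.01,.02,.03): print(z,[np.round(w2pix("scene",[s["eef_pos"][0]+a,s["eef_pos"][1],z]),1) for a in(-.05,.05)])
im=camera("scene")[:,:,::-1]
a=cv2.resize(im[190:250,330:410],None,fx=10,fy=10,interpolation=cv2.INTER_CUBIC)
cv2.imwrite("pics/s5.png",a)
E
```

```text
[ 0.56808558  0.2052009  -0.01389859] [ 0.42072203  0.19189972 -0.50045533]
0 [array([363.6, 216.4]), array([385.3, 232.8])]
0.01 [array([363.8, 214.4]), array([385.6, 230.9])]
0.02 [array([364. , 212.4]), array([386. , 228.9])]
0.03 [array([364.2, 210.4]), array([386.3, 226.9])]
```

View pics/s5.png

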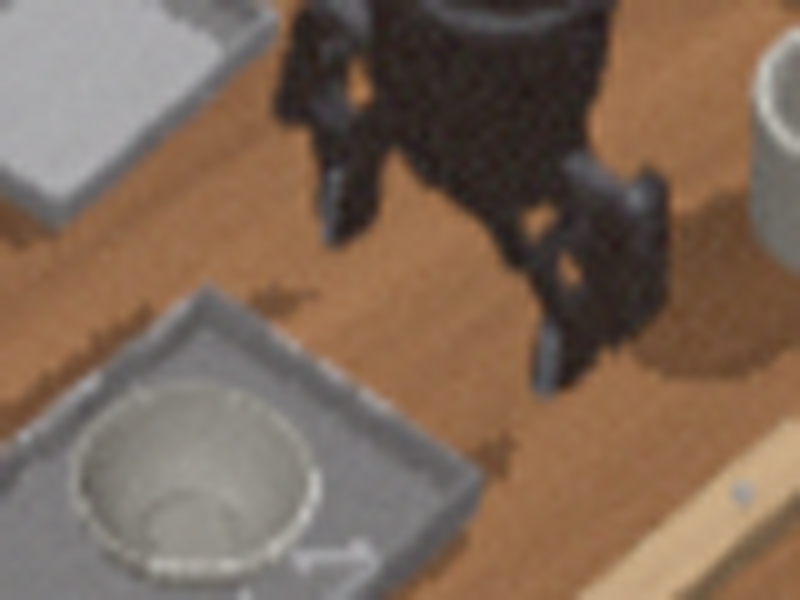

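The tips are now about 12 mm above the table, at crop (330,245) and (548,393). I'll lower them another 5 mm and push.

jog_arm --pt "100 0 0 0.005 0 0 0" --pt "100 -0.006 0 0.005 0 0 0" --pt "100 -0.014 0 0.005 0 0 0" --pt "100 -0.022 0 0.005 0 0 0" --pt "100 -0.026 0 0.005 0 0 0" --pt "100 -0.03 0 0.005 0 0 0" --pt "100 -0.034 0 0.005 0 0 0" --pt "100 -0.038 0 0.005 0 0 0" --pt "100 -0.042 0 0.005 0 0 0" --pt "100 -0.046 0 0.005 0 0 0"

```text
clock: 10.58
eef_pos: [0.5699, 0.1596, -0.0184]
tcp_rot: [3.141, -0.001, 1.601]
wrist_force: [0.2, 1.8, 0.4]
finger_gap: 0.0852
grasp_force: 1.3
```

jog_arm --pt "100 -0.005 0 0 0 0 0" --pt "100 -0.011 0 0 0 0 0" --pt "100 -0.017 0 0 0 0 0" --pt "100 -0.022 0 0 0 0 0" --pt "100 -0.025 0 0 0 0 0"

```text
clock: 11.2
eef_pos: [0.5705, 0.134, -0.0185]
tcp_rot: [-3.142, -0.0, 1.6]
wrist_force: [-0.5, 3.5, 0.8]
finger_gap: 0.0855
grasp_force: 1.5
```

```bash
python3 - <<'E'
from h import *
s=sense(); print(s["eef_pos"],s["wrist_force"])
camera("scene")
for p0 in([.572,.071,.06],[.574,.04,.04]):
    t=find("scene","tray",np.array(p0[:2])); b=find("scene","bowl",np.array(p0[:2])+[0,.01])
    print(fit([("scene",np.maximum(t,b))],TRAY,p0))
E
```

```text
[ 0.5705075   0.13400098 -0.01846879] [-0.50836923  3.51796592  0.75577388]
(array([0.56700161, 0.03850264, 0.03360447]), np.float64(78.91764705882353))
(array([0.56715925, 0.03842715, 0.02811375]), np.float64(79.42745098039215))
```

jog_arm --pt "100 -0.004 0 0 0 0 0" --pt "100 -0.01 0 0 0 0 0" --pt "100 -0.016 0 0 0 0 0" --pt "100 -0.022 0 0 0 0 0" --pt "100 -0.028 0 0 0 0 0" --pt "100 -0.034 0 0 0 0 0" --pt "100 -0.04 0 0 0 0 0" --pt "100 -0.046 0 0 0 0 0" --pt "100 -0.052 0 0 0 0 0" --pt "100 -0.058 0 0 0 0 0"

```text
clock: 12.7
eef_pos: [0.5722, 0.076, -0.0185]
tcp_rot: [-3.142, 0.0, 1.601]
wrist_force: [-0.2, 2.1, -2.5]
finger_gap: 0.0852
grasp_force: 1.0
```

jog_arm --pt "100 -0.006 0 0 0 0 0" --pt "100 -0.012 0 0 0 0 0" --pt "100 -0.018 0 0 0 0 0" --pt "100 -0.024 0 0 0 0 0" --pt "100 -0.03 0 0 0 0 0" --pt "100 -0.036 0 0 0 0 0" --pt "100 -0.041 0 0 0 0 0" --pt "100 -0.045 0 0 0 0 0" --pt "100 -0.047 0 0 0 0 0"

```text
clock: 13.82
eef_pos: [0.5737, 0.0292, -0.0185]
tcp_rot: [3.142, -0.0, 1.601]
wrist_force: [-0.0, 2.3, -0.5]
finger_gap: 0.0853
grasp_force: 1.1
```

```bash
cat >> h.py <<'E'
def slook(p0):
    camera("scene"); p0=np.array(p0); s=sense()
    t=find("scene","tray",p0[:2]); b=find("scene","bowl",p0[:2]+[0,.01])
    p,e=fit([("scene",np.maximum(t,b))],TRAY,p0); p=p+[.003,-.0035,0]
    d=p[:2]-[.6917,-.1696]; c,q=np.cos(.0302),np.sin(.0302)
    print("tray",np.round(p,4),round(e),"guide:",np.round([c*d[0]+q*d[1],-q*d[0]+c*d[1],p[2]-.0302],4),"clock",s["clock"],np.round(s["eef_pos"],4),np.round(s["wrist_force"],1))
    for d in masks_of("scene","bowl")[:2]: print("bowl",d["p"],np.round(pix2w("scene",d["at"],.02),3))
E
python3 -c "
from h import *
slook([.572,-.07,.03])"
```

```text
tray [ 0.5733 -0.0687  0.0289] 130 guide: [-0.1153  0.1044 -0.0013] clock 13.875 [ 0.5737  0.029  -0.0185] [ 0.1  1.  -1.5]
bowl 0.86 [ 0.565 -0.049  0.02 ]
bowl 0.85 [0.788 0.2   0.02 ]
```

jog_arm --pt "100 -0.004 0 0 0 0 0" --pt "100 -0.008 0 0 0 0 0" --pt "100 -0.011 0 0 0 0 0" --pt "100 -0.013 0 0 0 0 0" --pt "100 -0.013 0 0 0 0 0"

```text
clock: 14.65
eef_pos: [0.5742, 0.0161, -0.0184]
tcp_rot: [3.141, 0.0, 1.601]
wrist_force: [0.5, 1.8, 1.8]
finger_gap: 0.0852
grasp_force: 0.9
```

jog_arm --pt "100 0.015 0 0 0 0 0" --pt "100 0.02 0 -0.05 0 0 0" --pt "100 0.02 0 -0.08 0 0 0" --pt "100 -0.02 -0.05 -0.08 0 0 0.2" --pt "100 -0.06 -0.08 -0.08 0 0 0.4" --pt "100 -0.098 -0.103 -0.08 0 0 0.6" --pt "100 -0.098 -0.103 -0.08 0 0 0.78" --pt "100 -0.098 -0.103 -0.08 0 0 0.96" --pt "100 -0.098 -0.103 -0.08 0 0 1.14" --pt "100 -0.098 -0.103 -0.08 0 0 1.32"

```text
clock: 15.9
eef_pos: [0.4739, -0.0843, 0.0614]
tcp_rot: [3.141, 0.001, 0.282]
wrist_force: [-0.3, -0.1, 0.5]
finger_gap: 0.0855
grasp_force: 0.0
```

```bash
python3 -c "
from h import *
slook([.573,-.085,.03])
look('pics/t6.png',(205,165,220,130),[.573,-.085,.03],[.57,-.06],3.6)"
```

```text
tray [ 0.5724 -0.082   0.0319] 60 guide: [-0.1166  0.0912  0.0017] clock 15.95 [ 0.4739 -0.0843  0.0614] [0.8 1.1 0.1]
bowl 0.95 [0.787 0.199 0.02 ]
bowl 0.61 [ 0.565 -0.061  0.02 ]
tray [ 0.5736 -0.0658 -0.0272] 3521 guide: [-0.1149  0.1074 -0.0574] clock 16.25 [ 0.474  -0.0845  0.0615]
```

View pics/t6.png

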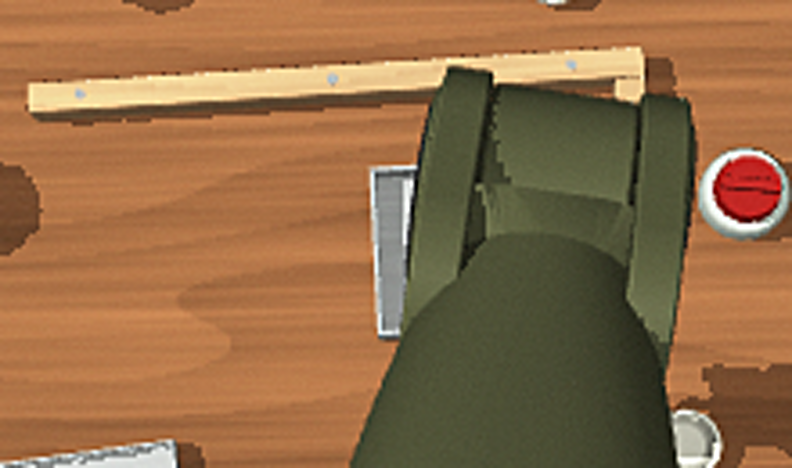

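The arm hides most of the tray here; its left end is at crop (375,170)–(390,335), square with the guide and just as the scene fit has it. The near spoon is clear of the gripper. I'll finish the turn and lower behind the near side.

jog_arm --pt "100 0 0 0 0 0 0.15" --pt "100 0 0 0 0 0 0.251" --pt "100 0 0 0.04 0 0 0.251" --pt "100 0 0 0.07 0 0 0.251" --pt "100 0 0 0.08 0 0 0.251" --pt "100 0 0 0.08 0 0 0.251"

```text
clock: 17.0
eef_pos: [0.4737, -0.0845, -0.0187]
tcp_rot: [-3.141, 0.001, 0.038]
wrist_force: [-0.8, 0.0, 0.3]
finger_gap: 0.0855
grasp_force: 0.0
```

jog_arm --pt "100 0.007 0 0 0 0 0" --pt "100 0.014 0 0 0 0 0" --pt "100 0.019 0 0 0 0 0" --pt "100 0.023 0 0 0 0 0" --pt "100 0.027 0 0 0 0 0" --pt "100 0.031 0 0 0 0 0" --pt "100 0.035 0 0 0 0 0" --pt "100 0.04 0 0 0 0 0" --pt "100 0.045 0 0 0 0 0" --pt "100 0.05 0 0 0 0 0"

```text
clock: 18.25
eef_pos: [0.5244, -0.0827, -0.0187]
tcp_rot: [-3.141, 0.0, 0.037]
wrist_force: [-1.8, -0.1, -0.8]
finger_gap: 0.0856
grasp_force: 1.0
```

```bash
python3 -c "
from h import *
slook([.59,-.085,.03])"
```

```text
tray [ 0.5962 -0.0808  0.0326] 95 guide: [-0.0928  0.0916  0.0024] clock 18.3 [ 0.5253 -0.0827 -0.0185] [-2.3 -0.1 -0.9]
bowl 0.81 [0.788 0.198 0.02 ]
bowl 0.63 [ 0.584 -0.06   0.02 ]
```

jog_arm --pt "100 0.004 0 0 0 0 0.003" --pt "100 0.009 0 0 0 0 0.006" --pt "100 0.014 0 0 0 0 0.006" --pt "100 0.019 0 0 0 0 0.006" --pt "100 0.023 0 0 0 0 0.006" --pt "100 0.026 0 0 0 0 0.006" --pt "100 0.028 0 0 0 0 0.006"

```text
clock: 19.32
eef_pos: [0.5521, -0.0817, -0.0185]
tcp_rot: [3.142, 0.0, 0.031]
wrist_force: [-4.0, -0.1, 2.6]
finger_gap: 0.0853
grasp_force: 2.0
```

jog_arm --pt "100 0.001 0 0 0 0 0" --pt "100 0.002 0 0 0 0 0" --pt "100 0.002 0 0 0 0 0"

```text
clock: 19.7
eef_pos: [0.5541, -0.0817, -0.0185]
tcp_rot: [3.142, -0.0, 0.031]
wrist_force: [-2.5, 0.2, 1.2]
finger_gap: 0.0856
grasp_force: 1.5
```

jog_arm --pt "100 0.001 0 0 0 0 0" --pt "100 0.0015 0 0 0 0 0" --pt "100 0.0015 0 0 0 0 0"

```text
clock: 20.08
eef_pos: [0.5556, -0.0816, -0.0185]
tcp_rot: [-3.142, -0.0, 0.031]
wrist_force: [-2.8, 0.5, 1.5]
finger_gap: 0.0854
grasp_force: 1.5
```

jog_arm --pt "100 0.001 0 0 0 0 0" --pt "100 0.0015 0 0 0 0 0" --pt "100 0.0015 0 0 0 0 0"

```text
clock: 20.45
eef_pos: [0.5564, -0.0816, -0.0186]
tcp_rot: [3.142, 0.001, 0.031]
wrist_force: [-5.4, 0.5, 3.4]
finger_gap: 0.0854
grasp_force: 2.7
```

jog_arm --pt "100 0.001 0 0 0 0 0" --pt "100 0.001 0 0 0 0 0"

```text
clock: 20.7
eef_pos: [0.5564, -0.0816, -0.0187]
tcp_rot: [3.142, 0.003, 0.031]
wrist_force: [-7.4, -0.4, 5.8]
finger_gap: 0.0858
grasp_force: 3.9
```

```bash
python3 -c "
from h import *
slook([.628,-.085,.03])"
```

```text
tray [ 0.624  -0.08    0.0518] 173 guide: [-0.065   0.0916  0.0216] clock 20.75 [ 0.5564 -0.0816 -0.0187] [-7.6 -0.2  5.7]
bowl 0.84 [0.794 0.2   0.02 ]
bowl 0.67 [ 0.622 -0.061  0.02 ]
```

jog_arm --pt "100 0.001 0 0 0 0 0" --pt "100 0.002 0 0 0 0 0" --pt "100 0.002 0 0 0 0 0"

```text
clock: 21.28
eef_pos: [0.5563, -0.0815, -0.0191]
tcp_rot: [3.142, 0.006, 0.031]
wrist_force: [-11.1, -0.5, 8.7]
finger_gap: 0.0856
grasp_force: 6.1
```

It is stalled against the long bar with the force rising. I'll retract and go around to the left side, with the fingers partly closed so they clear the bar.

jog_arm --pt "100 -0.006 0 0 0 0 0" --pt "100 -0.022 0 0 0 0 0" --pt "100 -0.025 0 -0.05 0 0 0" --pt "100 -0.025 0 -0.08 0 0 -0.1" --pt "100 0.02 -0.05 -0.08 0 0 -0.28" --pt "60 0.05 -0.09 -0.08 0 0 -0.46" --pt "60 0.069 -0.119 -0.08 0 0 -0.64" --pt "60 0.069 -0.119 -0.08 0 0 -0.82" --pt "60 0.069 -0.119 -0.08 0 0 -1.0" --pt "60 0.069 -0.119 -0.08 0 0 -1.18"

```text
clock: 22.52
eef_pos: [0.6268, 0.0402, 0.0619]
tcp_rot: [3.139, -0.001, 1.218]
wrist_force: [-0.3, 0.3, 0.3]
finger_gap: 0.0515
grasp_force: 0.0
```

jog_arm --pt "60 0 0 0 0 0 -0.18" --pt "60 0 0 0 0 0 -0.36" --pt "60 0 0 0 0 0 -0.391" --pt "60 0 0 0.03 0 0 -0.391" --pt "60 0 0 0.05 0 0 -0.391" --pt "60 0 0 0.05 0 0 -0.391"

```text
clock: 23.28
eef_pos: [0.6242, 0.0396, 0.0101]
tcp_rot: [-3.139, -0.0, 1.6]
wrist_force: [-1.0, 0.1, 1.0]
finger_gap: 0.0514
grasp_force: 0.0
```

```bash
python3 -c "
from h import *
slook([.628,-.085,.03])"
```

```text
tray [ 0.6243 -0.0795  0.0601] 145 guide: [-0.0647  0.0921  0.0299] clock 23.325 [0.6251 0.0397 0.0113] [-0.5  0.2  0.2]
bowl 0.79 [ 0.626 -0.061  0.02 ]
bowl 0.59 [0.793 0.206 0.02 ]
```

jog_arm --pt "60 0 0 0.012 0 0 0" --pt "60 0 0 0.02 0 0 0" --pt "60 0 0 0.022 0 0 0" --pt "60 -0.005 0 0.022 0 0 0" --pt "60 -0.011 0 0.022 0 0 0" --pt "60 -0.016 0 0.022 0 0 0" --pt "60 -0.02 0 0.022 0 0 0" --pt "60 -0.023 0 0.022 0 0 0" --pt "60 -0.025 0 0.022 0 0 0" --pt "60 -0.026 0 0.022 0 0 0"

```text
clock: 24.72
eef_pos: [0.6261, 0.0141, -0.0104]
tcp_rot: [3.141, -0.001, 1.603]
wrist_force: [-0.6, 4.3, 2.4]
finger_gap: 0.0514
grasp_force: 1.8
```

jog_arm --pt "60 -0.001 0 0 0 0 0" --pt "60 -0.002 0 0 0 0 0" --pt "60 -0.002 0 0 0 0 0"

```text
clock: 25.1
eef_pos: [0.6262, 0.0117, -0.0104]
tcp_rot: [3.141, -0.0, 1.602]
wrist_force: [-0.3, 3.6, 2.7]
finger_gap: 0.0513
grasp_force: 2.0
```

jog_arm --pt "60 -0.001 0 0 0 0 0" --pt "60 -0.002 0 0 0 0 0" --pt "60 -0.002 0 0 0 0 0"

```text
clock: 25.48
eef_pos: [0.6263, 0.0103, -0.0103]
tcp_rot: [3.141, -0.001, 1.603]
wrist_force: [-1.0, 6.6, 2.9]
finger_gap: 0.0514
grasp_force: 3.1
```

jog_arm --pt "60 -0.001 0 0 0 0 0" --pt "60 -0.001 0 0 0 0 0"

```text
clock: 25.72
eef_pos: [0.6262, 0.0103, -0.0103]
tcp_rot: [3.141, -0.003, 1.603]
wrist_force: [-0.2, 8.9, 3.9]
finger_gap: 0.0512
grasp_force: 4.5
```

jog_arm --pt "60 -0.001 0 0 0 0 0" --pt "60 -0.001 0 0 0 0 0"

```text
clock: 25.98
eef_pos: [0.6263, 0.0103, -0.0103]
tcp_rot: [3.141, -0.005, 1.604]
wrist_force: [-0.5, 12.2, 3.5]
finger_gap: 0.0511
grasp_force: 5.9
```

```bash
python3 -c "
from h import *
slook([.628,-.085,.03])"
```

```text
tray [ 0.6229 -0.0826  0.0428] 214 guide: [-0.0661  0.0891  0.0126] clock 26.025 [ 0.6263  0.0103 -0.0103] [-0.8 11.7  3.9]
bowl 0.91 [0.791 0.208 0.02 ]
bowl 0.63 [ 0.621 -0.06   0.02 ]
```

It is stalled against the short bar as well. I'll back off to the left and check from the top.

jog_arm --pt "60 0.005 0 0 0 0 0" --pt "60 0.022 0 0 0 0 0" --pt "60 0.03 0 -0.05 0 0 0" --pt "60 0.07 0 -0.09 0 0 0" --pt "60 0.13 0 -0.09 0 0 0" --pt "60 0.13 0 -0.09 0 0 0"

```text
clock: 26.92
eef_pos: [0.6222, 0.1417, 0.0801]
tcp_rot: [3.14, -0.0, 1.607]
wrist_force: [-0.4, 0.2, -0.2]
finger_gap: 0.0512
grasp_force: 0.0
```

```bash
python3 -c "
from h import *
look('pics/t7.png',(290,165,130,90),[.628,-.085,.03],[.62,-.06],6)
slook([.628,-.085,.03])"
```

```text
tray [ 0.6294 -0.0845  0.0293] 211 guide: [-0.0597  0.087  -0.0009] clock 27.075 [0.6215 0.1372 0.0788]
tray [ 0.6211 -0.0831  0.0435] 214 guide: [-0.0679  0.0886  0.0133] clock 27.125 [0.6216 0.1367 0.0788] [-0.8  0.3  0.3]
bowl 0.75 [0.788 0.202 0.02 ]
bowl 0.64 [ 0.627 -0.07   0.02 ]
```

View pics/t7.png

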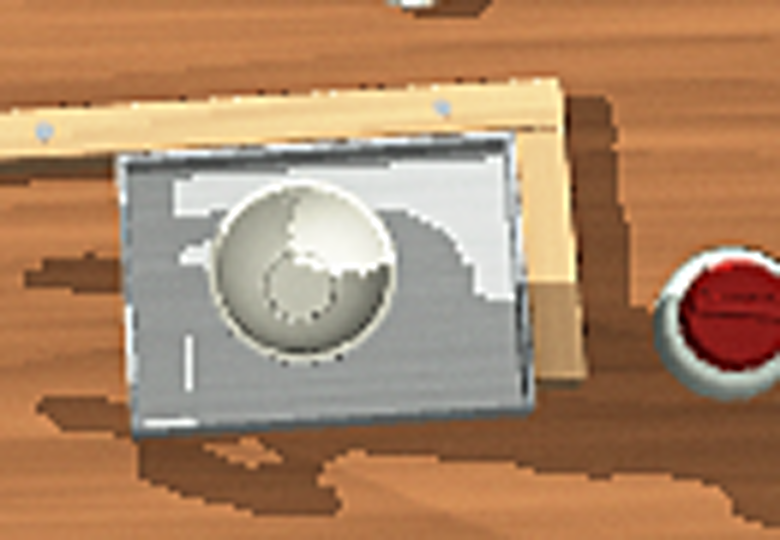

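The top view shows the tray flat against the long bar, with its top edge at crop (120,157)–(515,135). Its right wall, (515,135)–(532,405), is against the short bar. The bowl stands inside at (300,270). The fit gives x=-0.060, y=0.087 and yaw≈0 in the guide's frame, which is home, and both pushes ended in a hard stall. I'll hand it in.

```bash
python3 -c "
from plant import *
print(sense()['qd']); print(job_done())"
```

```text
[ 0.00020213 -0.00014276  0.00284843  0.00053432  0.0043413  -0.00025052]
the job is handed in; nothing more can be done
None
```

The tray is pushed home into the guide's corner with the bowl still standing in it, and I handed the job in at about 27 s. The final top-view fit put it within 2 mm of home and square to the guide. The other objects were not re-measured at the end.

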